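# Set the suction pump to its third notch and start it

## Task

With a fingertip, gently push the suction pump's notched lever three clicks on from its stop, into the third notch, never letting it run on towards the fourth, and leave it resting there. Then press the round start button fully down and let it come up again. Only touch and push: do not pick up or shift the pill bottle, tape roll or steel bowl.

Things in the scene. Friction and masses are not known exactly. Their poses are not given: they have to be found in the camera images.
- pump: White bench suction pump with a flat aluminium top panel, fixed to the counter, 200 (its x) by 270 (its y) mm, panel 85 mm above the counter. Origin: centre of its underside, on the counter; x points to its far side, y to its left-hand end (where a clear collecting jar 90 mm wide and 123 mm tall stands, centred at x 20, y 190 mm). The lever's slot runs along its y, at x -35 mm, with six engraved lines 18 mm apart beside it, one per notch.
- lever_top (a point): Centre of the top of the black lever grip, 36 mm above the panel. The grip is a block 34 mm (pump x) by 16 mm (pump y, the way it slides) and spans 10 to 36 mm above the panel. It slides only along the pump's y.
- lever (a joint): Travel of the lever in m along the pump's +y, 0 to 0.090. Six notches, 18 mm apart: 0 at the right-hand stop (pump y -45 mm), where it starts and which is not counted, then first 0.018, second 0.036, third 0.054, fourth 0.072, fifth 0.090. A push of about 6 N is needed to leave a notch; past half-way to the next one it snaps forward into it by itself and stays.
- notch3 (a point): Point on the panel surface, on the lever's slot, above which the lever grip is centred in the third notch.
- start_top (a point): Centre of the top of the white start button, 26 mm wide, 22 mm above the panel in a grey housing 12 mm tall, at pump x 52, y -75 mm. Pressed straight down; travel 6 mm, springs back.
- start (a joint): Travel of the start button in m, 0 up, 0.006 fully down; about 4 N presses it fully.
- pill_bottle: Loose amber pill bottle, 44 mm wide, 85 mm tall; origin at the centre of its underside. Leave alone.
- tape_roll: Loose roll of tape lying flat, 72 mm wide, 36 mm hole, 25 mm tall; origin at the centre of its underside. Leave alone.
- steel_bowl: Loose steel bowl, 100 mm wide, 45 mm tall; origin at the centre of its underside. Leave alone.

How it is judged:
On the way, in this order (a step that is already met when the one before it is completed fails the run):
1. the lever has clicked into the first notch (value of joint lever above 0.0135 m).
2. the lever has clicked into the second notch (value of joint lever above 0.0315 m).
3. the lever rests in the third notch (value of joint lever between 0.0505 and 0.0575 m and velocity of joint lever between -0.01 and 0.01 m/s and value of joint start below 0.002 m), for 0.3 s.
4. the start button is pressed fully down, the lever in the third notch (value of joint start above 0.0048 m and value of joint lever between 0.0505 and 0.0575 m).
At the end, for the whole second after the job is handed in: The lever rests within 3.5 mm of the third notch, the start button has been pressed fully down after that and is up again, and the bottle, tape roll and bowl are within 15 mm of where they stood (value of joint lever between 0.0505 and 0.0575 m and velocity of joint lever between -0.005 and 0.005 m/s and value of joint start below 0.0015 m and distance of each of pill_bottle, tape_roll, steel_bowl from where it was at the start of the episode below 0.015 m); the robot touches nothing.
It fails at once if the lever ran on past the third notch towards the fourth (value of joint lever above 0.063 m).
It fails at once if the start button was pressed before the lever stood in the third notch (value of joint start above 0.003 m and (value of joint lever below 0.0495 m or value of joint lever above 0.0585 m)).
It fails at once if the lever was forced (over 30 N) (contact force between anything else and lever above 30 N).
It fails at once if a bystander was lifted or shifted (distance of any of pill_bottle, tape_roll, steel_bowl from where it was at the start of the episode above 0.015 m).
It also fails if it takes over 54 s, if anything falls off the work surface, if the arm or the gripper's body presses on something with over 40 N, if the wrist force passes 120 N, or if a joint passes its speed limit or range.

## Robot

A 7-joint arm with a two-finger parallel gripper is mounted at the origin on the work surface. World frame = base frame: x ahead of the robot, y to its left, z up, the work surface at z = 0. Lengths are in m, angles in rad, forces in N, time in s.
With the tool pointing down it reaches from about 0.4 to 0.85 m from the base axis. Payload 10.4 kg.
Tool frame: the origin (TCP) lies midway between the tips of the shut fingers; the grasp point (between the pads) lies 19 mm behind it; z points along the fingers, y is the line along which they close (so a half turn about z gives the same grasp; the last joint's range is limited). The gripper opens to 87 mm and grips with 3 to 60 N. Pads are 19 mm wide; open, the fingers measure 117 mm over their backs; the gripper's body (75 mm by 190 mm) begins 51 mm behind the grasp point.
Start: joints at [-1.134, 0.332, -0.065, 1.46, 0.022, 1.35, -0.088], TCP at [0.277, 0.56, 0.223] pointing down, gripper open.
Joint ranges: [-2.6, 2.6], [-0.5, 2.12], [-1.47, 1.34], [0.16, 2.42], [-1.27, 4.41], [0.06, 2.06], [-2.6, 2.6]. Speed limits (rad/s): [2.22, 2.22, 2.79, 2.79, 3.14, 3.14, 3.14].

## Interface

Orientations are given as a unit quaternion [x, y, z, w].
In Python, from cell import r gives the robot as it stands.
- The arm moves only by the shell command python3 -m handwheel 'ROWS' [OPENING] [FORCE]. ROWS is JSON, a list of rows, each an object with "travel": the shift along the world's x, y, z in units of 40 mm (1.0 is 40 mm), a list of three; "turn": the turn, a rotation vector about the world's x, y, z in units of 8 degrees (1.0 is 8 degrees), a list of three. In form: [{"travel": [x, y, z], "turn": [ax, ay, az]}, ...]. A call has 1 to 8 rows; each row shifts and turns the commanded pose from where the row before left it; what a row does not reach is not made up. A row lasts 1/10 s, in which the tool goes at most 50 mm and 8.59 degrees, less where a joint would pass 70% of its speed; a pose out of reach is approached as far as the arm can. A call is refused whole if a number of a shift passes 1 or a number of a turn 1, either way. A call with a gripper value outside its range is refused whole. OPENING is the opening, from -1 (shut) to 1 (fully open), set as the call begins (- or left out, the last holds). The fingers move at their own pace and stop on an object; FORCE is the grip in N (left out, the last holds). Time passes only in rows, so rows that do not move let the fingers close. It gives the time, the measured TCP pose, the force, the opening and the grip force at its end, in the units of the state.
- r.observe(): the state, without advancing time (a new reading comes with each control period).
- r.camera(name): name is "scene" or "top" or "wrist"; returns a dict with "color" (384x512x3 uint8, red, green, blue), "fx", "fy", "cx", "cy" (pixels), "view" (4x4, takes a point from world to camera coordinates); the wrist camera has in their place "mount" (4x4, takes a point from camera to tool coordinates, whose origin is the TCP and whose axes are the flange's). Camera axes: x right, y up, looking along -z (the intrinsics and any distortion apply to the point x, -y, -z); pixel columns grow to the right and rows downward; lengths in m; the calibration is good to about 2 mm. A picture is of the moment at which its call begins: read the wrist's pose just before it. There is no depth.
- r.finish_job(): hands the job in; it is judged then, once.
Trained networks look in a picture, given as the dict that the camera call returned (one of the last four; its "shot" number tells which), for a name from the list of things; names that differ only in an ending like _2 or _b are one class to them, and where a whole thing is asked for, a point or a joint stands for the part that bears it (a point fixed in the world has none). Each returns a list of dicts, best first, with "conf" (0 to 1); they miss things now and then, are a little off and sometimes report something else, mostly with a low value. They report only what shows in the picture. A call takes as long as a camera call.
- r.recognise(target, picture): "box" ([left, top, right, bottom] in pixels, round what is visible of it).
The state is a dict: "time": time; "joint_positions": joint angles; "joint_vel": joint speeds; "effort": joint torques, N m; "position": TCP position; "ee_rot": TCP orientation; "force": force on the tool from outside, world axes, zero at the start; "ft_torque": the same for the moment, N m; "opening": finger opening in m; "grip_force": force on a finger pad.
Only numpy, scipy, OpenCV 4.12 (cv2) and the standard library are available. Lean on these libraries where they do the work, as an engineer would, in place of code of your own. Each camera call takes 0.05 s, during which the arm holds its last target. There are 200 camera calls.

## Working session

There is one attempt and no reset: what is moved stays moved. The work goes in short steps, Python scripts to look and compute and a shell command to move; the robot and the scene stay as the last step left them, time stands still between calls to the robot, and variables do not carry over. Pictures are saved under pics/ and viewed, at most 10 in all, crops included, and the job is handed in when it is done.

```bash
mkdir -p pics; ls
cat > h.py <<'E'
from cell import r
import cv2,numpy as np
def snap(n,f):
    c=r.camera(n); cv2.imwrite('pics/'+f,c['color'][:,:,::-1]); return c
E
python3 - <<'E'
from h import *
s=r.observe();print(s['time'],s['position'],s['ee_rot'],s['opening'],s['force'])
for n in ['scene','top']:
    c=snap(n,n+'1.png')
    print(n,{k:(v.tolist() if hasattr(v,'tolist') else v) for k,v in c.items() if k!='color'})
    for t in ['pump','lever_top','start_top','pill_bottle','tape_roll','steel_bowl']:
        print(t,[(np.round(d['box'],1).tolist(),round(d['conf'],2)) for d in r.recognise(t,c)][:2])
E
```

```text
pics
0.0 [0.27714681 0.55975164 0.22172803] [ 2.27843344e-01  9.73697531e-01 -7.14400791e-04 -1.36277550e-04] 0.08668619705760795 [-0.18514251  0.54604647 -0.18446707]
scene {'fx': 401.67757801733404, 'fy': 401.67757801733404, 'cx': 259.5428146952832, 'cy': 191.42434748648955, 'view': [[0.13398464512042862, 0.9908394121442209, 0.0168930226320626, -0.015715957624219363], [-0.7587501730784252, 0.09160558479547493, 0.6449082040784861, 0.3728592110920786], [0.6374529705989394, -0.09922538070460417, 0.764073317227224, -1.153967222370736], [0.0, 0.0, 0.0, 1.0]], 'shot': 1}
pump [([223.8, 131.4, 440.9, 255.7], 0.74)]
lever_top [([283.4, 136.2, 295.3, 160.3], 0.74)]
start_top [([249.8, 175.2, 265.4, 184.2], 0.44)]
pill_bottle [([287.3, 255.0, 315.7, 296.0], 0.84)]
tape_roll [([176.5, 178.1, 213.7, 212.5], 0.72), ([248.3, 175.8, 264.9, 188.4], 0.16)]
steel_bowl [([188.6, 138.5, 235.1, 177.8], 0.68)]
top {'fx': 362.9942938559751, 'fy': 362.9942938559751, 'cx': 257.64789300790403, 'cy': 194.951531497161, 'view': [[-0.010619842304693011, -0.9996787911089396, 0.023011596128740902, -0.05559943410013327], [0.9983873957727925, -0.009317101232367047, 0.055998210566471834, -0.5977198691188357], [-0.05576582207270459, 0.023569179697109827, 0.9981656510103725, -0.7844399877383431], [0.0, 0.0, 0.0, 1.0]], 'shot': 2}
pump [([104.9, 156.3, 293.2, 298.3], 0.81)]
lever_top [([221.3, 243.5, 232.3, 261.7], 0.75)]
start_top [([254.2, 216.2, 268.8, 226.1], 0.61)]
pill_bottle [([227.1, 125.9, 247.9, 155.5], 0.71)]
tape_roll [([296.8, 225.6, 333.1, 259.6], 0.81), ([256.6, 214.7, 265.7, 223.8], 0.39)]
steel_bowl [([275.6, 256.2, 320.4, 301.3], 0.74)]
```

View pics/top1.png

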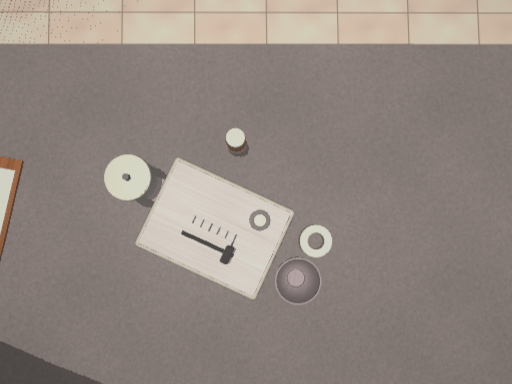

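View pics/scene1.png

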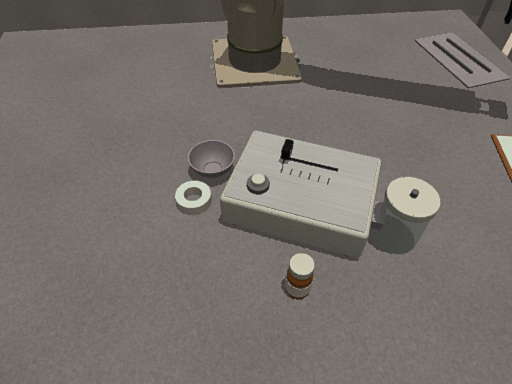

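```bash
cat >> h.py <<'E'
def ray(c,u,v,z):
    V=np.array(c['view']);R,t=V[:3,:3],V[:3,3]
    d=R.T@np.array([(u-c['cx'])/c['fx'],-(v-c['cy'])/c['fy'],-1]);o=-R.T@t
    return o+d*(z-o[2])/d[2]
E
python3 - <<'E'
from h import *
ctr=lambda b:((b[0]+b[2])/2,(b[1]+b[3])/2)
for n in ['scene','top']:
    c=r.camera(n)
    for t,z in [('lever_top',.111),('start_top',.107),('pill_bottle',.05),('tape_roll',.012),('steel_bowl',.025)]:
        for d in r.recognise(t,c)[:1]: print(n,t,ray(c,*ctr(d['box']),z).round(4))
E
```

```text
scene lever_top [0.4755 0.0024 0.111 ]
scene start_top [ 0.5494 -0.0618  0.107 ]
scene pill_bottle [ 0.7183 -0.011   0.05  ]
scene tape_roll [ 0.4944 -0.1882  0.012 ]
scene steel_bowl [ 0.4005 -0.1403  0.025 ]
top lever_top [0.4789 0.0087 0.111 ]
top pill_bottle [ 0.7111 -0.0191  0.05  ]
top tape_roll [ 0.4915 -0.1856  0.012 ]
top steel_bowl [ 0.4116 -0.145   0.025 ]
```

Top view: the pump is turned by about -25°. The lever is at px (227,254), with the slot running up-left to (182,233), and the button is at (260,220). The tape roll (316,241) and bowl (298,281) are to its right. The scene view agrees. Next I move over the lever with the fingers shut and look from near.

```bash
python3 -m handwheel '[{"travel":[0.3,-1,0],"turn":[0,0,0]},{"travel":[0.3,-1,0],"turn":[0,0,0]},{"travel":[0.3,-1,0],"turn":[0,0,0]},{"travel":[0.3,-1,0],"turn":[0,0,0]},{"travel":[0.3,-1,0],"turn":[0,0,0]},{"travel":[0.3,-1,0],"turn":[0,0,0]},{"travel":[0.3,-1,0],"turn":[0,0,0]}]' -1 10
python3 -m handwheel '[{"travel":[0.3,-1,0],"turn":[0,0,0]},{"travel":[0.3,-1,0],"turn":[0,0,0]},{"travel":[0.3,-1,0],"turn":[0,0,0]},{"travel":[0.3,-1,0],"turn":[0,0,0]},{"travel":[0.3,-1,0],"turn":[0,0,0]},{"travel":[0.3,-1,0],"turn":[0,0,0]},{"travel":[0.3,-1,0],"turn":[0,0,0]},{"travel":[0,0,0],"turn":[0,0,0]}]'
python3 - <<'E'
from h import *
s=r.observe();print(s['time'],s['position'],s['ee_rot'],s['opening'],s['force'])
c=snap('wrist','w1.png');print({k:(v.tolist() if hasattr(v,'tolist') else v) for k,v in c.items() if k!='color'})
for t in ['pump','lever_top','start_top']:
    print(t,[(np.round(d['box'],1).tolist(),round(d['conf'],2)) for d in r.recognise(t,c)][:2])
E
```

```text
time: 2.0
position: [0.3617, 0.2785, 0.2228]
ee_rot: [0.228, 0.974, 0.0, 0.0]
force: [1.1, 0.4, -0.7]
opening: 0.0394
grip_force: 0.0
time: 2.8
position: [0.4462, -0.0053, 0.223]
ee_rot: [0.232, 0.973, -0.0, 0.001]
force: [-0.4, 0.6, -0.5]
opening: 0.0005
grip_force: 0.0
2.8 [ 0.44623636 -0.00526088  0.22300218] [ 2.31563821e-01  9.72819459e-01 -1.38004761e-04  6.91957258e-04] 0.0004963477262816163 [-0.39607887  0.6112472  -0.50755505]
{'fx': 268.48004949941674, 'fy': 268.48004949941674, 'cx': 257.41409263804604, 'cy': 193.03657196505134, 'mount': [[0.00023324953775079476, 0.9523364512183298, 0.3050495521641182, 0.08436988700994541], [0.9999999727453119, -0.00021902073215555664, -8.086589347314462e-05, -0.0007117753134130989], [-1.0199361756139449e-05, 0.30504956271202044, -0.9523364763491822, -0.16254743869560717], [0.0, 0.0, 0.0, 1.0]], 'shot': 5}
pump [([193.4, 139.6, 512.0, 291.0], 0.6)]
lever_top [([269.4, 193.6, 288.3, 229.5], 0.63)]
start_top []
```

View pics/w1.png

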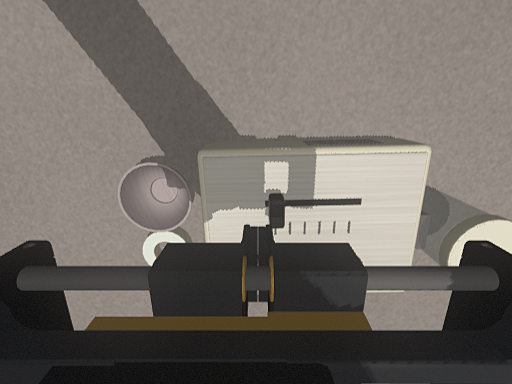

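Wrist view: the lever grip is at about px (277,210), the slot runs to (361,202), and the notch ticks are at x≈276..348, y≈228. The pump edges lie almost exactly along the image axes.

```bash
cat >> h.py <<'E'
from scipy.spatial.transform import Rotation as Ro
def wcam():
    s=r.observe(); c=r.camera('wrist'); T=np.eye(4);T[:3,:3]=Ro.from_quat(s['ee_rot']).as_matrix();T[:3,3]=s['position']
    c['view']=np.linalg.inv(T@np.array(c['mount'])); return c,s
E
python3 - <<'E'
from h import *
c,s=wcam()
b=[d['box'] for d in r.recognise('lever_top',c)][0]
print('lever',b,ray(c,(b[0]+b[2])/2,(b[1]+b[3])/2,.115))
for n,u,v in [('t2',290,228),('t6',348,227),('slotend',361,202),('farL',200,151),('farR',431,147)]: print(n,ray(c,u,v,.085).round(4))
im=c['color'][135:255,190:440,::-1]; cv2.imwrite('pics/w1c.png',cv2.resize(im,None,fx=3.2,fy=3.2,interpolation=cv2.INTER_CUBIC))
t=r.camera('top')
m=cv2.morphologyEx((t['color'].min(2)>110).astype('u1'),cv2.MORPH_CLOSE,np.ones((25,25)))
E
true
```

```text
lever [263.6, 199.8, 279.8, 235.9] [0.47905167 0.00103345 0.115     ]
t2 [0.5133 0.0113 0.085 ]
t6 [0.5435 0.0755 0.085 ]
slotend [0.5197 0.1007 0.085 ]
farL [ 0.3827 -0.0403  0.085 ]
farR [0.4926 0.1924 0.085 ]
```

View pics/w1c.png

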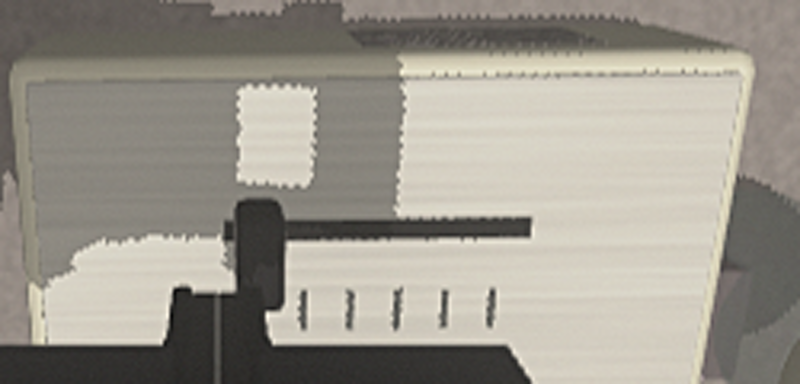

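Run:
```python
from h import *
c,s=wcam(); print(s['time'],s['position'],s['ee_rot'])
P=[]
for k,x in zip([1,2,3,4,5],[303,350,397,445,490]):
    P.append(ray(c,190+x/3.2,135+310/3.2,.085)); print(k,P[-1].round(4))
d=P[-1]-P[0];print('len',np.linalg.norm(d),'ang',np.degrees(np.arctan2(d[1],d[0])))
print('slotend',ray(c,355.6,206.3,.085).round(4))
y=d/np.linalg.norm(d); x=np.array([y[1],-y[0],0])
e=ray(c,355.6,206.3,.085)
# slot centreline across coordinate, tick origin along coordinate
a0=np.mean([(p@y)-.018*k for p,k in zip(P,range(1,6))])
org=y*a0+x*(e@x)
print('lever at stop by ticks+slot',org.round(4),'notch3',(org+.054*y).round(4),'start',(org+.087*x-.030*y).round(4))
print('grip far-top edge L,R', ray(c,263.4,199,.121).round(4),ray(c,278.4,199,.121).round(4))
print('x',x,'y',y)
print('tcp rel: x',(s['position']-org)@x,'y',(s['position']-org)@y, 'yaw', np.degrees(np.arctan2(*Ro.from_quat(s['ee_rot']).as_matrix()[1::-1,1])))
```

```text
3.15 [0.44518193 0.00114194 0.22255076] [ 2.26926657e-01  9.73911848e-01  5.59104028e-05 -4.11283632e-05]
1 [0.5153 0.0033 0.085 ]
2 [0.5233 0.0195 0.085 ]
3 [0.5312 0.0357 0.085 ]
4 [0.5394 0.0523 0.085 ]
5 [0.547  0.0678 0.085 ]
len 0.07192338518367686 ang 63.777995294873776
slotend [0.522  0.0931 0.085 ]
lever at stop by ticks+slot [0.4773 0.0021 0.    ] notch3 [0.5011 0.0506 0.    ] start [ 0.542  -0.0632  0.    ]
grip far-top edge L,R [0.4537 0.0031 0.121 ] [0.4606 0.0171 0.121 ]
x [ 0.89708874 -0.44185042  0.        ] y [0.44185042 0.89708874 0.        ]
tcp rel: x -0.028341682819086614 y -0.01504634244414533 yaw 63.767602764013546
```

```bash
python3 -m handwheel '[{"travel":[0.375,-0.825,0],"turn":[0,0,0]},{"travel":[0,0,0],"turn":[0,0,0]},{"travel":[0,0,-0.75],"turn":[0,0,0]},{"travel":[0,0,-0.75],"turn":[0,0,0]},{"travel":[0,0,-0.75],"turn":[0,0,0]},{"travel":[0,0,-0.5],"turn":[0,0,0]},{"travel":[0,0,-0.2],"turn":[0,0,0]},{"travel":[0,0,0],"turn":[0,0,0]}]'
python3 - <<'E'
from h import *
c,s=wcam(); print(s['time'],s['position'],s['force'])
cv2.imwrite('pics/w2.png',c['color'][:,:,::-1])
E
```

```text
time: 4.0
position: [0.4598, -0.0326, 0.104]
ee_rot: [0.228, 0.974, -0.0, -0.001]
force: [0.2, 1.0, 0.8]
opening: 0.0003
grip_force: 0.0
4.0 [ 0.45982454 -0.03257386  0.10403343] [0.15328424 0.96367416 0.83333079]
```

View pics/w2.png

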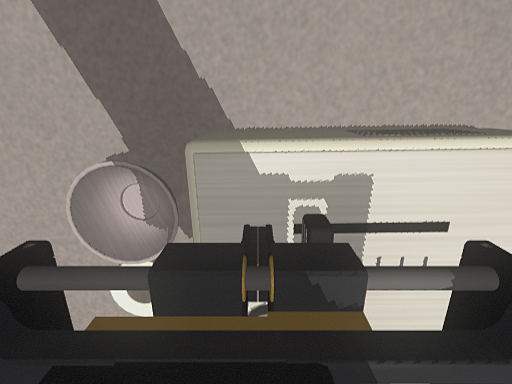

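The fingers stand right of the lever with a clear gap (finger edge px 273, grip edge 303). I approach slowly along the pump's +y.

```bash
python3 -m handwheel '[{"travel":[0.033,0.067,0],"turn":[0,0,0]},{"travel":[0.033,0.067,0],"turn":[0,0,0]},{"travel":[0.033,0.067,0],"turn":[0,0,0]},{"travel":[0.033,0.067,0],"turn":[0,0,0]},{"travel":[0,0,0],"turn":[0,0,0]}]'
python3 -m handwheel '[{"travel":[0.022,0.045,0],"turn":[0,0,0]},{"travel":[0,0,0],"turn":[0,0,0]}]'
python3 -m handwheel '[{"travel":[0.022,0.045,0],"turn":[0,0,0]},{"travel":[0,0,0],"turn":[0,0,0]}]'
python3 -m handwheel '[{"travel":[0.022,0.045,0],"turn":[0,0,0]},{"travel":[0,0,0],"turn":[0,0,0]}]'
python3 -m handwheel '[{"travel":[0.022,0.045,0],"turn":[0,0,0]},{"travel":[0,0,0],"turn":[0,0,0]}]'
```

```text
time: 4.55
position: [0.4659, -0.0216, 0.1048]
ee_rot: [0.228, 0.974, 0.0, 0.0]
force: [0.4, 0.1, 0.5]
opening: 0.0001
grip_force: 0.0
time: 4.75
position: [0.4666, -0.0202, 0.1046]
ee_rot: [0.228, 0.974, 0.0, -0.0]
force: [-0.3, 0.5, 0.2]
opening: 0.0006
grip_force: 0.0
time: 4.95
position: [0.4675, -0.0184, 0.1046]
ee_rot: [0.228, 0.974, 0.0, -0.0]
force: [-0.3, 0.1, 0.6]
opening: 0.0004
grip_force: 0.0
time: 5.15
position: [0.4683, -0.0165, 0.1046]
ee_rot: [0.228, 0.974, 0.0, -0.0]
force: [-0.9, -0.2, -1.2]
opening: 0.0005
grip_force: 0.0
time: 5.35
position: [0.4693, -0.0147, 0.1046]
ee_rot: [0.228, 0.974, 0.0, 0.0]
force: [0.4, 0.0, 0.1]
opening: 0.0004
grip_force: 0.0
```

```bash
python3 -m handwheel '[{"travel":[0.022,0.045,0],"turn":[0,0,0]},{"travel":[0,0,0],"turn":[0,0,0]}]' | sed -n 2,4p
python3 -m handwheel '[{"travel":[0.022,0.045,0],"turn":[0,0,0]},{"travel":[0,0,0],"turn":[0,0,0]}]'| sed -n 2,4p
python3 -m handwheel '[{"travel":[0.022,0.045,0],"turn":[0,0,0]},{"travel":[0,0,0],"turn":[0,0,0]}]'| sed -n 2,4p
```

```text
position: [0.4701, -0.0132, 0.1046]
ee_rot: [0.228, 0.974, -0.0, -0.0]
force: [0.2, -0.2, 0.2]
position: [0.4707, -0.0117, 0.1045]
ee_rot: [0.228, 0.974, -0.0, -0.0]
force: [-1.6, -3.1, 1.9]
position: [0.4716, -0.01, 0.1045]
ee_rot: [0.228, 0.974, -0.0, -0.0]
force: [-2.7, -3.9, 2.6]
```

```bash
python3 -m handwheel '[{"travel":[0.022,0.045,0],"turn":[0,0,0]},{"travel":[0.022,0.045,0],"turn":[0,0,0]},{"travel":[0,0,0],"turn":[0,0,0]}]' | sed -n 2,4p
python3 -m handwheel '[{"travel":[0.022,0.045,0],"turn":[0,0,0]},{"travel":[0,0,0],"turn":[0,0,0]}]'| sed -n 2,4p
python3 -m handwheel '[{"travel":[0.022,0.045,0],"turn":[0,0,0]},{"travel":[0,0,0],"turn":[0,0,0]}]'| sed -n 2,4p
```

```text
position: [0.4737, -0.0054, 0.1045]
ee_rot: [0.228, 0.974, 0.0, 0.0]
force: [-0.4, 0.5, 0.5]
position: [0.4748, -0.0035, 0.1046]
ee_rot: [0.228, 0.974, 0.0, 0.0]
force: [0.0, -0.2, 0.2]
position: [0.4755, -0.002, 0.1046]
ee_rot: [0.228, 0.974, 0.0, 0.0]
force: [-0.7, -0.5, -0.0]
```

The force dropped, so that was the first click. The next contact is expected about 6 mm on.

```bash
python3 -m handwheel '[{"travel":[0.033,0.067,0],"turn":[0,0,0]},{"travel":[0.022,0.045,0],"turn":[0,0,0]},{"travel":[0,0,0],"turn":[0,0,0]}]' | sed -n '2p;4p'
python3 -m handwheel '[{"travel":[0.022,0.045,0],"turn":[0,0,0]},{"travel":[0,0,0],"turn":[0,0,0]}]'| sed -n '2p;4p'
python3 -m handwheel '[{"travel":[0.022,0.045,0],"turn":[0,0,0]},{"travel":[0,0,0],"turn":[0,0,0]}]'| sed -n '2p;4p'
python3 -m handwheel '[{"travel":[0.022,0.045,0],"turn":[0,0,0]},{"travel":[0,0,0],"turn":[0,0,0]}]'| sed -n '2p;4p'
```

```text
position: [0.4776, 0.0024, 0.1046]
force: [0.2, 0.5, -0.3]
position: [0.4783, 0.0037, 0.1046]
force: [-0.8, -1.3, 1.5]
position: [0.4791, 0.0054, 0.1045]
force: [-2.3, -3.6, 3.3]
position: [0.4799, 0.0072, 0.1045]
force: [-3.0, -5.2, 1.6]
```

```bash
python3 -m handwheel '[{"travel":[0.022,0.045,0],"turn":[0,0,0]},{"travel":[0,0,0],"turn":[0,0,0]}]'| sed -n '2p;4p'
python3 -m handwheel '[{"travel":[0.022,0.045,0],"turn":[0,0,0]},{"travel":[0,0,0],"turn":[0,0,0]}]'| sed -n '2p;4p'
python3 -m handwheel '[{"travel":[0.022,0.045,0],"turn":[0,0,0]},{"travel":[0,0,0],"turn":[0,0,0]}]'| sed -n '2p;4p'
```

```text
position: [0.481, 0.0094, 0.1045]
force: [-1.5, -3.0, 1.4]
position: [0.4823, 0.012, 0.1046]
force: [-0.0, 0.2, 0.4]
position: [0.4831, 0.0135, 0.1046]
force: [0.0, -0.7, 0.4]
```

Second click. On to the third.

```bash
python3 -m handwheel '[{"travel":[0.033,0.067,0],"turn":[0,0,0]},{"travel":[0.022,0.045,0],"turn":[0,0,0]},{"travel":[0,0,0],"turn":[0,0,0]}]' | sed -n '2p;4p'
python3 -m handwheel '[{"travel":[0.022,0.045,0],"turn":[0,0,0]},{"travel":[0,0,0],"turn":[0,0,0]}]'| sed -n '2p;4p'
python3 -m handwheel '[{"travel":[0.022,0.045,0],"turn":[0,0,0]},{"travel":[0,0,0],"turn":[0,0,0]}]'| sed -n '2p;4p'
python3 -m handwheel '[{"travel":[0.022,0.045,0],"turn":[0,0,0]},{"travel":[0,0,0],"turn":[0,0,0]}]'| sed -n '2p;4p'
```

```text
position: [0.4852, 0.0178, 0.1046]
force: [-0.0, -0.9, 0.7]
position: [0.4859, 0.0192, 0.1045]
force: [-0.3, 0.6, 0.4]
position: [0.4866, 0.0207, 0.1045]
force: [-1.8, -1.4, 1.9]
position: [0.4874, 0.0224, 0.1045]
force: [-2.7, -3.5, 3.9]
```

```bash
python3 -m handwheel '[{"travel":[0.022,0.045,0],"turn":[0,0,0]},{"travel":[0,0,0],"turn":[0,0,0]}]'| sed -n '2p;4p'
python3 -m handwheel '[{"travel":[0.022,0.045,0],"turn":[0,0,0]},{"travel":[0,0,0],"turn":[0,0,0]}]'| sed -n '2p;4p'
```

```text
position: [0.4883, 0.0243, 0.1045]
force: [-2.9, -2.9, 3.3]
position: [0.4896, 0.027, 0.1046]
force: [-0.1, -0.0, -0.2]
```

```bash
python3 -m handwheel '[{"travel":[-0.133,-0.27,0],"turn":[0,0,0]},{"travel":[0,0,0],"turn":[0,0,0]},{"travel":[0,0,0.75],"turn":[0,0,0]},{"travel":[0,0,0.75],"turn":[0,0,0]},{"travel":[0,0,0.75],"turn":[0,0,0]},{"travel":[0,0,0.75],"turn":[0,0,0]},{"travel":[0,0,0],"turn":[0,0,0]}]'
python3 - <<'E'
from h import *
c,s=wcam()
cv2.imwrite('pics/w3.png',cv2.resize(c['color'][120:280,190:450,::-1],None,fx=3,fy=3))
for n,k in [('wrist',c),('top',r.camera('top')),('scene',r.camera('scene'))]:
    for t,z in [('lever_top',.113),('start_top',.105)]:
        for d in r.recognise(t,k)[:1]:
            b=d['box'];print(n,t,round(d['conf'],2),np.round(b),ray(k,(b[0]+b[2])/2,(b[1]+b[3])/2,z).round(4))
# predicted pixels of notch3 lever base/start in the top view
E
```

```text
time: 10.15
position: [0.486, 0.0157, 0.2284]
ee_rot: [0.228, 0.974, 0.002, 0.003]
force: [0.9, -0.9, 0.1]
opening: 0.0005
grip_force: 0.0
wrist lever_top 0.62 [278. 169. 296. 205.] [0.4989 0.0447 0.113 ]
top lever_top 0.31 [226. 130. 248. 156.] [ 0.6937 -0.0198  0.113 ]
top start_top 0.7 [252. 214. 266. 226.] [ 0.5432 -0.0606  0.105 ]
scene lever_top 0.62 [302. 142. 317. 168.] [0.5015 0.0407 0.113 ]
scene start_top 0.59 [249. 177. 267. 189.] [ 0.5522 -0.064   0.105 ]
```

View pics/w3.png

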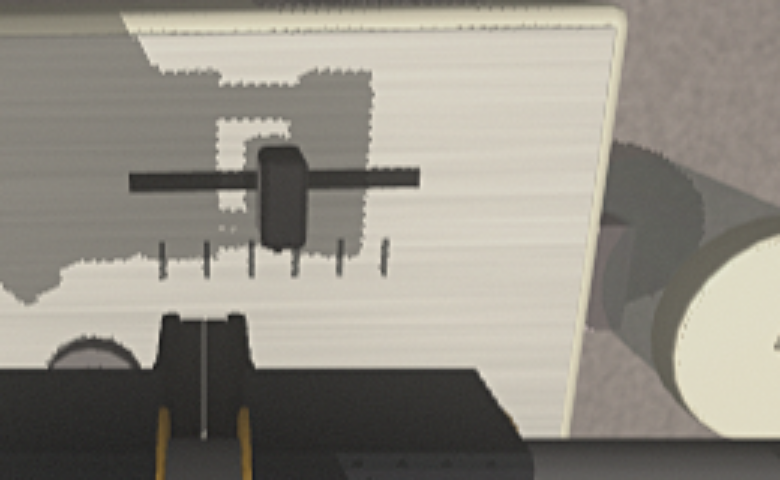

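The picture shows the grip centred at crop x≈283, with the third-notch tick at 295. That is a few mm short of what I expected, so I measure again, comparing grip and ticks.

Run:
```python
from h import *
y=np.array([.442,.897,0]);x=np.array([.897,-.442,0]);o=np.array([.4773,.0021,0])
c,s=wcam(); print(s['time'],s['position'],s['ee_rot'],s['joint_vel'].round(3) if hasattr(s['joint_vel'],'round') else '')
def px(p):
    q=c['view']@np.append(p,1); return np.array([c['cx']+c['fx']*q[0]/-q[2],c['cy']-c['fy']*q[1]/-q[2]])
for q in (.036,.045,.054): print(q,[px(o+q*y+a*x+np.array([0,0,z])).round(1).tolist() for a,z in [(0,.085),(-.017,.121),(.017,.121),(.04,.085)]])
cv2.imwrite('pics/w4.png',cv2.resize(c['color'][150:220,220:340,::-1],None,fx=6,fy=6))
g=c['color'].max(2).astype(int)
for v in (172,180,190,198): print(v,g[v,265:305].tolist())
print('tickrow');print(g[208,240:330].tolist())
```

```text
10.6 [0.48380887 0.01554965 0.22399515] [ 2.27900688e-01  9.73684264e-01 -2.24175871e-04 -4.25413263e-04] [-0.    -0.002 -0.    -0.005  0.001  0.003 -0.001]
0.036 [[276.1, 183.2], [278.8, 176.6], [278.1, 207.9], [275.5, 215.0]]
0.045 [[283.9, 183.2], [287.6, 176.6], [286.6, 207.9], [282.9, 215.0]]
0.054 [[291.6, 183.2], [296.5, 176.6], [295.1, 207.8], [290.4, 215.0]]
172 [212, 209, 207, 208, 208, 206, 211, 213, 169, 126, 131, 135, 137, 127, 110, 64, 51, 55, 54, 54, 56, 53, 53, 54, 55, 55, 91, 141, 136, 133, 132, 133, 132, 132, 134, 132, 131, 133, 132, 134]
180 [103, 175, 173, 169, 74, 131, 132, 134, 84, 87, 90, 87, 88, 94, 52, 54, 65, 69, 69, 70, 70, 68, 68, 69, 70, 70, 70, 68, 61, 67, 78, 74, 74, 74, 74, 74, 71, 75, 59, 60]
190 [213, 209, 210, 207, 207, 210, 215, 216, 117, 129, 132, 133, 103, 100, 46, 57, 66, 67, 68, 67, 68, 65, 67, 67, 66, 66, 67, 65, 56, 80, 137, 133, 130, 131, 132, 131, 132, 128, 131, 131]
198 [130, 131, 132, 132, 131, 132, 131, 129, 132, 132, 132, 132, 104, 118, 46, 57, 65, 66, 65, 63, 67, 67, 66, 68, 64, 67, 64, 61, 57, 109, 139, 133, 132, 134, 135, 135, 135, 135, 131, 136]
tickrow
[182, 178, 123, 129, 119, 77, 97, 137, 183, 176, 123, 181, 178, 120, 126, 183, 178, 124, 130, 117, 60, 96, 133, 179, 174, 214, 211, 210, 208, 208, 208, 209, 211, 213, 184, 85, 140, 222, 213, 212, 216, 220, 221, 173, 161, 166, 228, 223, 225, 154, 93, 135, 233, 174, 178, 221, 174, 174, 176, 223, 175, 176, 123, 128, 117, 79, 87, 189, 178, 179, 220, 172, 172, 214, 211, 210, 211, 214, 216, 147, 89, 110, 226, 215, 211, 213, 211, 210, 212, 211]
```

View pics/w4.png

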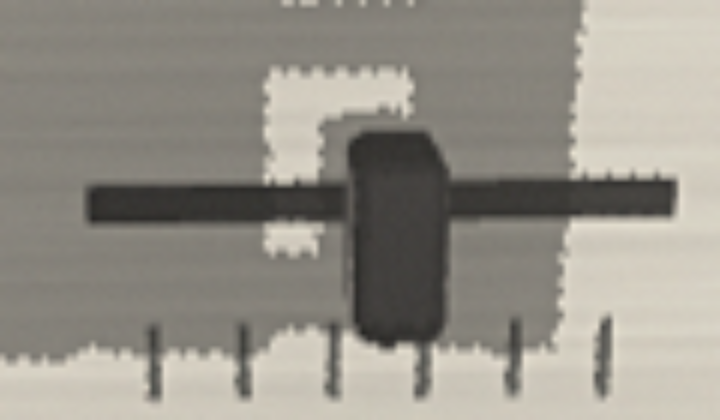

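The picture shows the grip at px 279–294, which means q≈0.0445. The lever is balanced at the half-way point and has not snapped in yet. I go back down and push a little further.

```bash
python3 -m handwheel '[{"travel":[0,0,-0.75],"turn":[0,0,0]},{"travel":[0,0,-0.75],"turn":[0,0,0]},{"travel":[0,0,-0.75],"turn":[0,0,0]},{"travel":[0,0,-0.75],"turn":[0,0,0]},{"travel":[0,0,0],"turn":[0,0,0]},{"travel":[0.044,0.09,0],"turn":[0,0,0]},{"travel":[0.044,0.09,0],"turn":[0,0,0]},{"travel":[0,0,0],"turn":[0,0,0]}]'| sed -n '2p;4p'
python3 -m handwheel '[{"travel":[0.033,0.067,0],"turn":[0,0,0]},{"travel":[0,0,0],"turn":[0,0,0]}]'| sed -n '2p;4p'
python3 -m handwheel '[{"travel":[0.022,0.045,0],"turn":[0,0,0]},{"travel":[0,0,0],"turn":[0,0,0]}]'| sed -n '2p;4p'
```

```text
position: [0.4888, 0.0238, 0.1061]
force: [0.7, -0.2, 0.1]
position: [0.4893, 0.0259, 0.1051]
force: [-0.4, -0.4, -1.1]
position: [0.4899, 0.0275, 0.1047]
force: [-0.2, -0.5, -0.5]
```

```bash
python3 -m handwheel '[{"travel":[0.017,0.034,0],"turn":[0,0,0]},{"travel":[0,0,0],"turn":[0,0,0]}]'| sed -n '2p;4p'
python3 -m handwheel '[{"travel":[0.017,0.034,0],"turn":[0,0,0]},{"travel":[0,0,0],"turn":[0,0,0]}]'| sed -n '2p;4p'
python3 -m handwheel '[{"travel":[0.011,0.022,0],"turn":[0,0,0]},{"travel":[0,0,0],"turn":[0,0,0]}]'| sed -n '2p;4p'
cat > q.py <<'E'
from h import *
y=np.array([.442,.897,0]);x=np.array([.897,-.442,0]);o=np.array([.4773,.0021,0])
c,s=wcam()
def px(p):
    k=c['view']@np.append(p,1); return np.array([c['cx']+c['fx']*k[0]/-k[2],c['cy']-c['fy']*k[1]/-k[2]])
g=c['color'].max(2).astype(int)
for q in (.036,.045,.054): print(q,px(o+q*y-.008*x+np.array([0,0,.121])).round(1))
v=int(px(o+.05*y-.008*x+np.array([0,0,.121]))[1]); u=np.where(g[v,230:400]<95)[0]+230
print('row',v,'dark',u.tolist())
E
python3 q.py
```

```text
position: [0.4905, 0.0288, 0.1046]
force: [0.5, 0.4, -0.5]
position: [0.4912, 0.0302, 0.1046]
force: [-0.5, -0.1, -0.1]
position: [0.4916, 0.031, 0.1046]
force: [0.3, -0.1, 0.5]
0.036 [264.7 239.4]
0.045 [279.6 239.4]
0.054 [294.5 239.4]
row 239 dark [242, 243, 244, 245, 246, 247, 248, 249, 250, 251, 252, 253, 254, 255, 256, 257, 258, 259, 260, 261, 262, 263, 264, 265, 266, 267, 268, 269, 270, 271, 272, 273, 276, 277, 278, 279, 280, 281, 282, 283, 284, 285, 286, 287, 288, 289, 290, 291, 292, 293, 294, 295, 296, 297, 298, 299, 300, 301, 302, 303]
```

```bash
python3 -m handwheel '[{"travel":[-0.15,-0.3,0],"turn":[0,0,0]},{"travel":[0,0,0],"turn":[0,0,0]},{"travel":[0,0,0.75],"turn":[0,0,0]},{"travel":[0,0,0.75],"turn":[0,0,0]},{"travel":[0,0,0.75],"turn":[0,0,0]},{"travel":[0,0,0.75],"turn":[0,0,0]},{"travel":[0,0,0],"turn":[0,0,0]},{"travel":[0,0,0],"turn":[0,0,0]}]'| sed -n '1,2p;4p'
python3 q.py
python3 - <<'E'
from h import *
c,s=wcam();cv2.imwrite('pics/w5.png',cv2.resize(c['color'][150:240,200:340,::-1],None,fx=5,fy=5)); print(s['time'],s['position'])
E
```

```text
time: 13.3
position: [0.4857, 0.0187, 0.2248]
force: [-1.0, -0.1, -0.1]
0.036 [274.8 184.5]
0.045 [283.6 184.4]
0.054 [292.3 184.4]
row 184 dark [231, 232, 233, 234, 235, 236, 237, 238, 239, 240, 241, 242, 243, 244, 245, 246, 247, 248, 249, 250, 251, 252, 253, 254, 255, 256, 257, 258, 259, 260, 261, 262, 263, 264, 265, 266, 267, 268, 269, 270, 271, 272, 273, 274, 275, 276, 277, 278, 279, 280, 281, 283, 284, 285, 286, 287, 288, 289, 290, 291, 292, 293, 294, 295, 296, 297, 298, 299, 300, 301, 302, 303, 304, 305, 306, 307, 308, 309, 310, 311, 312, 313, 314, 315, 316, 317, 318, 319, 320, 321, 322, 323, 324, 325, 326, 327, 328, 392]
13.35 [0.48525016 0.01865881 0.22400877]
```

View pics/w5.png

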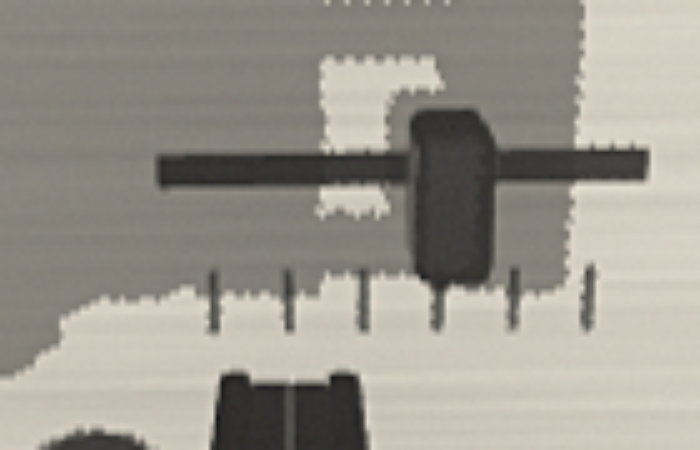

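Now q≈0.0525–0.0535 with the grip over the fourth tick, so the third click is made. To be certain I probe gently up to the expected contact, about 18.5 mm on. That also seats the lever if it stands short.

```bash
python3 -m handwheel '[{"travel":[0,0,-0.75],"turn":[0,0,0]},{"travel":[0,0,-0.75],"turn":[0,0,0]},{"travel":[0,0,-0.75],"turn":[0,0,0]},{"travel":[0,0,-0.75],"turn":[0,0,0]},{"travel":[0,0,0],"turn":[0,0,0]},{"travel":[0.055,0.112,0],"turn":[0,0,0]},{"travel":[0.066,0.134,0],"turn":[0,0,0]},{"travel":[0,0,0],"turn":[0,0,0]}]'| sed -n '2p;4p'
python3 -m handwheel '[{"travel":[0.033,0.067,0],"turn":[0,0,0]},{"travel":[0.011,0.022,0],"turn":[0,0,0]},{"travel":[0,0,0],"turn":[0,0,0]},{"travel":[0,0,0],"turn":[0,0,0]}]'| sed -n '2p;4p'
```

```text
position: [0.4917, 0.03, 0.106]
force: [-0.1, 1.4, 1.2]
position: [0.4922, 0.0322, 0.1047]
force: [-1.0, -0.0, -0.1]
```

```bash
python3 -m handwheel '[{"travel":[0.017,0.034,0],"turn":[0,0,0]},{"travel":[0,0,0],"turn":[0,0,0]},{"travel":[0,0,0],"turn":[0,0,0]}]'| sed -n '2p;4p'
python3 -m handwheel '[{"travel":[0.017,0.034,0],"turn":[0,0,0]},{"travel":[0,0,0],"turn":[0,0,0]},{"travel":[0,0,0],"turn":[0,0,0]}]'| sed -n '2p;4p'
```

```text
position: [0.4929, 0.0336, 0.1046]
force: [-0.0, -0.4, -0.9]
position: [0.4935, 0.035, 0.1045]
force: [0.4, 0.2, 0.4]
```

No contact up to TCP offset 36.7 mm, so q ≥ 0.0527 and the lever is in the third notch. I retreat, rise and go over the button.

```bash
python3 -m handwheel '[{"travel":[-0.22,-0.45,0],"turn":[0,0,0]},{"travel":[0,0,0],"turn":[0,0,0]},{"travel":[0,0,0.65],"turn":[0,0,0]},{"travel":[0,0,0.65],"turn":[0,0,0]},{"travel":[0.49,-0.67,0],"turn":[0,0,0]},{"travel":[0.49,-0.67,0],"turn":[0,0,0]},{"travel":[0.49,-0.67,0],"turn":[0,0,0]},{"travel":[0,0,0],"turn":[0,0,0]}]'| sed -n '1,4p'
python3 - <<'E'
from h import *
s=r.observe(); print(s['position'],s['force'])
T=np.eye(4);T[:3,:3]=Ro.from_quat([.2279,.97368,-.0002,-.0004]).as_matrix();T[:3,3]=[.48525,.01866,.224]
c,_=wcam(); c['view']=np.linalg.inv(T@np.array(c['mount']))
for p in [(.542,-.0632,.097),(.545,-.062,.097)]:
    k=c['view']@np.append(p,1);print(c['cx']+c['fx']*k[0]/-k[2],c['cy']-c['fy']*k[1]/-k[2])
k=snap('scene','s2.png')
cv2.imwrite('pics/s2c.png',cv2.resize(k['color'][100:260,190:400,::-1],None,fx=3.5,fy=3.5))
E
```

```text
time: 16.0
position: [0.5447, -0.0679, 0.1567]
ee_rot: [0.23, 0.973, -0.001, 0.001]
force: [0.1, 0.3, -0.2]
[ 0.54474066 -0.06785109  0.15674685] [ 0.05034248  0.29749419 -0.23804959]
218.60028774127468 254.5248886706794
220.64290602277669 256.0802782916962
```

View pics/s2c.png

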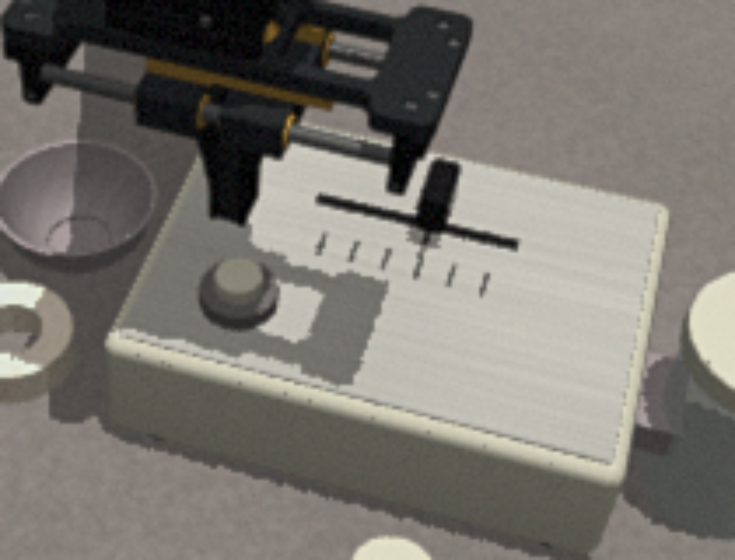

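The scene view shows the lever at the fourth tick (the third notch) and the fingertip above the button (crop (238,280)). I descend.

```bash
python3 -m handwheel '[{"travel":[0,0,-0.5],"turn":[0,0,0]},{"travel":[0,0,-0.4],"turn":[0,0,0]},{"travel":[0,0,0],"turn":[0,0,0]},{"travel":[0,0,0],"turn":[0,0,0]}]'| sed -n '1,4p'
```

```text
time: 16.5
position: [0.5433, -0.0627, 0.121]
ee_rot: [0.227, 0.974, 0.0, -0.0]
force: [0.5, -0.2, 1.0]
```

XY is right. I lower in 2 mm steps, watching the force.

```bash
python3 -m handwheel '[{"travel":[0.03,0,-0.15],"turn":[0,0,0]},{"travel":[0,0,-0.15],"turn":[0,0,0]},{"travel":[0,0,0],"turn":[0,0,0]}]'| sed -n '2p;4p'
for i in 1; do python3 -m handwheel '[{"travel":[0,0,-0.05],"turn":[0,0,0]},{"travel":[0,0,0],"turn":[0,0,0]}]'| sed -n '2p;4p'; done
python3 -m handwheel '[{"travel":[0,0,-0.05],"turn":[0,0,0]},{"travel":[0,0,0],"turn":[0,0,0]}]'| sed -n '2p;4p'
python3 -m handwheel '[{"travel":[0,0,-0.05],"turn":[0,0,0]},{"travel":[0,0,0],"turn":[0,0,0]}]'| sed -n '2p;4p'
```

```text
position: [0.5444, -0.0632, 0.1079]
force: [0.3, -0.1, 0.2]
position: [0.5448, -0.0634, 0.1066]
force: [-1.4, -0.0, 1.8]
position: [0.5449, -0.0634, 0.1046]
force: [-0.4, -0.0, 1.6]
position: [0.5449, -0.0634, 0.1026]
force: [0.2, 0.5, 3.2]
```

Contact came at about 0.107, as expected. I press on to the end stop.

```bash
python3 -m handwheel '[{"travel":[0,0,-0.03],"turn":[0,0,0]},{"travel":[0,0,0],"turn":[0,0,0]}]'| sed -n '2p;4p'
python3 -m handwheel '[{"travel":[0,0,-0.03],"turn":[0,0,0]},{"travel":[0,0,0],"turn":[0,0,0]}]'| sed -n '2p;4p'
python3 -m handwheel '[{"travel":[0,0,-0.03],"turn":[0,0,0]},{"travel":[0,0,0],"turn":[0,0,0]}]'| sed -n '2p;4p'
```

```text
position: [0.5449, -0.0635, 0.1015]
force: [0.1, 0.1, 3.0]
position: [0.545, -0.0634, 0.1013]
force: [-4.6, 1.1, 13.1]
position: [0.5451, -0.0635, 0.101]
force: [-9.7, 1.6, 25.3]
```

The end stop is hit: the force jumps to 25 N at z 0.101. I raise clear and check.

```bash
python3 -m handwheel '[{"travel":[0,0,0.25],"turn":[0,0,0]},{"travel":[0,0,0.75],"turn":[0,0,0]},{"travel":[0,0,0.75],"turn":[0,0,0]},{"travel":[0,0,0.75],"turn":[0,0,0]},{"travel":[0,0,0],"turn":[0,0,0]},{"travel":[0,0,0],"turn":[0,0,0]}]'| sed -n '1,4p'
python3 - <<'E'
from h import *
c=r.camera('scene')
for t,z in [('lever_top',.113),('start_top',.105),('pill_bottle',.05),('tape_roll',.012),('steel_bowl',.025)]:
    for d in r.recognise(t,c)[:1]:
        b=d['box'];print(t,round(d['conf'],2),np.round(b,1),ray(c,(b[0]+b[2])/2,(b[1]+b[3])/2,z).round(4))
E
```

```text
time: 18.6
position: [0.5448, -0.0633, 0.199]
ee_rot: [0.228, 0.974, 0.0, 0.0]
force: [-0.1, -0.4, 0.5]
lever_top 0.51 [308.8 142.2 321.8 167.2] [0.503  0.0513 0.113 ]
start_top 0.48 [249.9 178.3 266.  185.1] [ 0.5502 -0.0632  0.105 ]
pill_bottle 0.7 [285.6 255.2 316.  299.4] [ 0.7174 -0.0139  0.05  ]
tape_roll 0.56 [175.  179.5 212.9 214.4] [ 0.494  -0.1849  0.012 ]
steel_bowl 0.58 [187.2 141.8 236.8 180.4] [ 0.4099 -0.1427  0.025 ]
```

The lever is at (0.503, 0.051), which matches notch 3 at (0.501, 0.051). The bystanders have not moved and the arm is clear.

```bash
python3 -c "
from cell import r
print(r.finish_job())"
```

```text
the job is handed in; nothing more can be done
None
```

I pushed the lever into its third notch and left it there, pressed the start button to its end stop and let it up, left the bottle, tape roll and bowl alone, and handed the job in at about 19 s; no verdict came back.

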